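Sort the optics and mounts into their trays on the microscope table

ROBOT

A 6-joint arm with a two-finger parallel gripper is mounted at the origin on the work surface. World frame = base frame: x ahead of the robot, y to its left, z up, the work surface at z = 0. Lengths are in m, angles in degrees, forces in N, time in s.
With the tool pointing down it reaches from about 0.375 to 0.925 m from the base axis. Payload 5.7 kg.
Tool frame: the origin (TCP) lies between the finger pads; the fingertips stand env.tcp_to_tips ahead of it and the grasp point (between the pads) lies 11 mm behind it (env.tcp_to_tips is the distance from the TCP to the fingertips, in m); z points along the fingers, y is the line along which they close (so a half turn about z gives the same grasp; the last joint's range is limited). The gripper opens to 85 mm and grips with 20 to 120 N. Pads are 22 mm wide; open, the fingers measure 114 mm over their backs; the gripper's body (76 mm by 85 mm) begins 54 mm behind the grasp point. The pads swing forward as they close: fully open they stand 13 mm farther back than shut.
Start: joints at [56.545, 20.558, 86.54, -0, 72.909, -6.595], TCP at [0.271, 0.535, 0.239] pointing down, gripper open.
Joint ranges: [-170.27, 170.27], [-57.76, 135], [12.27, 136.19], [-55.21, 235.2], [11.17, 155.16], [-170.74, 170.74]. Speed limits (degrees/s): [136.94, 136.94, 180, 180, 180, 180].

INTERFACE

Orientations are given as a 3x3 rotation matrix whose columns are the frame's x, y, z axes.
In Python, from bench import sensors, get_image, camera_model, env, nets gives the robot as it stands. The module is installed in compiled form; this text tells all that it offers.
- The arm moves only by the tool step_arm, never from a script. Its argument "deltas" is one flat list of numbers, 4 for each row, row after row: the shift along the tool's x, y, z in cm, then the turn about the tool's z in rad. In form: [tx, ty, tz, twist, tx, ty, tz, twist, ...]. A call has 1 to 5 rows; each row is the pose to reach, as a shift and turn from the pose commanded when the call began, along the tool's axes at that moment; what a row does not reach only later rows make up. A row lasts 1/10 s, in which the tool goes at most 50 mm and 8.59 degrees, less where a joint would pass 70% of its speed; a pose out of reach is approached as far as the arm can. A call with a gripper value outside its range is refused whole. "jaw" is the closure, from 0 (fully open) to 1 (shut), set as the call begins (left out, the last holds). The fingers move at their own pace and stop on an object; the grip force is fixed at half the most. Time passes only in rows, so rows that repeat a pose let the fingers close. It gives the time, the measured TCP pose, the force, the opening and the grip force at its end, in the units of the state.
- sensors.state(): the state, without advancing time (a new reading comes with each control period).
- get_image(name): name is "scene" or "side" or "wrist"; returns (picture, depth): 480x640x3 uint8, red, green, blue; 480x640 float32, m along the optical axis (not along the pixel's ray), 0 where there is no reading.
- camera_model(name): a dict with "camera_matrix" (3x3 intrinsics, pixels), "world_to_cam" (4x4, takes a point from world to camera coordinates). Camera axes: x right, y down, z forward; pixel columns grow to the right and rows downward; lengths in m; the calibration is good to about 2 mm. A picture is of the moment at which its call begins: read the wrist's pose just before it. camera_model takes no time and is no camera call; for the wrist camera it gives the pose at the moment of the call.
- env.sign_off(): hands the job in; it is judged then, once.
Trained networks look in the newest picture that a camera, given by its name, has taken for a name from the list of things; names that differ only in an ending like _2 or _b are one class to them, and where a whole thing is asked for, a point or a joint stands for the part that bears it (a point fixed in the world has none). Each returns a list of dicts, best first, with "confidence" (0 to 1); they miss things now and then, are a little off and sometimes report something else, mostly with a low value. They report only what shows in the picture. A call takes as long as a camera call. They do not tell look-alikes from the thing itself.
- nets.spot_in(camera, label): "at" ([column, row] as shares, 0 to 1, of the picture: columns of its width, rows of its height, amid what is visible of it).
- nets.outline_of(camera, label): "mask" (480x640 bool, what is visible of it) and "at" ([column, row] as shares, 0 to 1, of the picture: columns of its width, rows of its height, amid what is visible of it).
- nets.pinpoint(camera, label): "at" ([column, row] as shares, 0 to 1, of the picture: columns of its width, rows of its height: a listed point, or the origin of a listed thing).
The state is a dict: "t": time; "joint_pos": joint angles; "joint_vel": joint speeds; "tau": joint torques, N m; "ee_pos": TCP position; "orientation": TCP orientation; "contact_force": force on the tool from outside, world axes, zero at the start; "moment": the same for the moment, N m; "width": opening from 0.0 (shut) to 1.0 (fully open); "gripper_force": force on a finger pad.
Only numpy, scipy, OpenCV 4.12 (cv2) and the standard library are available. Lean on these libraries where they do the work, as an engineer would, in place of code of your own. Each camera call takes 0.05 s, during which the arm holds its last target. There are 200 camera calls.

TASK

Clear up the optical table: lift the aluminium clamping fork off the black base plate without dragging the plate along, and lay fork and plate flat, side by side, on the floor of the orange tray. Stand both microscope objectives upright in the white tray, nose up, and the filter cube upright, amber window up, in the blue tray; set these optics down, never let them drop. Leave the lens on its post and the specimen dish where they are.

Things in the scene. Friction and masses are not known exactly. Their poses are not given: they have to be found in the camera images.
- objective_red: microscope objective, 110 g, standing nose up: steel barrel 31 mm in diameter from 0 to 30 mm height, then a red cone band from 30 to 40 mm, then a dark nose of 18 mm tapering to 14 mm in diameter; 48 mm tall. Origin: centre of its foot; z up along its axis
- objective_green: microscope objective, 110 g, standing nose up: steel barrel 31 mm in diameter from 0 to 30 mm height, then a green cone band from 30 to 40 mm, then a dark nose of 18 mm tapering to 14 mm in diameter; 48 mm tall. Origin: centre of its foot; z up along its axis
- filter_cube: fluorescence filter cube: black block, 38 (own x) x 30 (own y) x 36 mm high, 70 g, with a brass-rimmed amber window on top. Origin: centre of its underside; z up
- base_plate: flat black mounting plate, 64 (own x) x 44 (own y) x 10 mm thick, 90 g, with four steel screw dots; it lies flat on the table and the clamp fork lies loose across it at the start. Origin: centre of its underside; z up
- clamp_fork: aluminium clamping fork, a bar 26 mm wide (own y) and 9 mm thick reaching from -36.5 to +42.5 mm along its own x (slotted on the + side), 70 g; an upright brass thumb knob, 18 mm in diameter, stands over its origin from 13 to 33 mm above its underside, close to the centre of mass. At the start it lies flat on top of the base plate, at any angle across it. Origin: on its underside, below the knob; z up
- lens_tray: white tray, fixed to the table, 120 (own x) x 170 (own y) x 16 mm high, walls and floor 4 mm thick, so inside 112 x 162 mm and 12 mm deep. Origin: centre of its underside, at table height; z up
- filter_tray: blue tray, fixed to the table, 120 (own x) x 170 (own y) x 16 mm high, walls and floor 4 mm thick, so inside 112 x 162 mm and 12 mm deep. Origin: centre of its underside, at table height; z up
- hardware_tray: orange tray, fixed to the table, 120 (own x) x 170 (own y) x 16 mm high, walls and floor 4 mm thick, so inside 112 x 162 mm and 12 mm deep. Origin: centre of its underside, at table height; z up
- lens_mount: bystander, loose: small round lens in an upright black ring (33 mm across) on a steel post and a round dark foot 44 mm in diameter; 68 mm tall, 200 g; stands among the things to sort. Origin: centre of its foot; z up
- specimen_dish: bystander, loose: clear round lidded dish, 57 mm in diameter, 13 mm high, 60 g, white with a red spot on top; lies among the things to sort. Origin: centre of its underside; z up. (Other equipment on the table stands clear: beyond x = 0.77 m it is up to 100 mm high, and left and right beyond 0.45 m from the middle line there is more; between the listed things there is nothing else.)
There are look-alikes about, which are no part of the job. There is more than one size of the hardware_tray; the one meant has the size given above.

How it is judged (in metres and radians):
On the way:
1. the clamp fork is lifted clear of the base plate, which still lies within 10 mm of where it was (z of clamp_fork in the frame of base_plate above 0.022 m and contact force between clamp_fork and base_plate below 0.02 N and distance of base_plate from where it was at the start of the episode below 0.01 m), for 0.1 s.
At the end, for the whole second after the job is handed in: Objectives in the white tray, filter cube in the blue, fork and plate in the orange: each on the tray floor (within 4 mm, nothing on another), right way up within 0.12 rad, released, below 20 mm/s; lens mount and dish within 12 mm of where they stood (x of objective_red in the frame of lens_tray between -0.054 and 0.054 m and y of objective_red in the frame of lens_tray between -0.079 and 0.079 m and z of objective_red in the frame of lens_tray between 0 and 0.008 m and angle between each of objective_red, objective_green, filter_cube, clamp_fork, base_plate's own z axis and vertical below 0.12 rad and linear speed of each of objective_red, objective_green, filter_cube, clamp_fork, base_plate below 0.02 m/s and contact force between the fingers and objective_red below 0.05 N and x of objective_green in the frame of lens_tray between -0.054 and 0.054 m and y of objective_green in the frame of lens_tray between -0.079 and 0.079 m and z of objective_green in the frame of lens_tray between 0 and 0.008 m and contact force between the fingers and objective_green below 0.05 N and x of filter_cube in the frame of filter_tray between -0.054 and 0.054 m and y of filter_cube in the frame of filter_tray between -0.079 and 0.079 m and z of filter_cube in the frame of filter_tray between 0 and 0.008 m and contact force between the fingers and filter_cube below 0.05 N and x of clamp_fork in the frame of hardware_tray between -0.054 and 0.054 m and y of clamp_fork in the frame of hardware_tray between -0.079 and 0.079 m and z of clamp_fork in the frame of hardware_tray between 0 and 0.008 m and contact force between the fingers and clamp_fork below 0.05 N and x of base_plate in the frame of hardware_tray between -0.054 and 0.054 m and y of base_plate in the frame of hardware_tray between -0.079 and 0.079 m and z of base_plate in the frame of hardware_tray between 0 and 0.008 m and contact force between the fingers and base_plate below 0.05 N and distance of each of lens_mount, specimen_dish from where it was at the start of the episode below 0.012 m); the robot touches nothing.
It fails at once if the red objective is dropped or knocked away (moves faster than 0.5 m/s out of the fingers' hold, a fall of about 13 mm) (linear speed of objective_red above 0.5 m/s and contact force between the fingers and objective_red below 0.02 N).
It fails at once if the green objective is dropped or knocked away (moves faster than 0.5 m/s out of the fingers' hold, a fall of about 13 mm) (linear speed of objective_green above 0.5 m/s and contact force between the fingers and objective_green below 0.02 N).
It fails at once if the filter cube is dropped or knocked away (moves faster than 0.5 m/s out of the fingers' hold, a fall of about 13 mm) (linear speed of filter_cube above 0.5 m/s and contact force between the fingers and filter_cube below 0.02 N).
It fails at once if the lens mount is shifted more than 12 mm or tipped over (distance of lens_mount from where it was at the start of the episode above 0.012 m or angle between lens_mount's own z axis and vertical above 0.3 rad).
It fails at once if the specimen dish is shifted more than 12 mm or tipped over (distance of specimen_dish from where it was at the start of the episode above 0.012 m or angle between specimen_dish's own z axis and vertical above 0.3 rad).
It also fails if it takes over 131 s, if anything falls off the work surface, if the arm or the gripper's body presses on something with over 40 N, if the wrist force passes 120 N, or if a joint passes its speed limit or range.

## Working session

There is one attempt and no reset: what is moved stays moved. The work goes in short steps, Python scripts to look and compute and a tool call to move; the robot and the scene stay as the last step left them, time stands still between calls to the robot, and variables do not carry over. Pictures are saved under pics/ and viewed, at most 14 in all, crops included, and the job is handed in when it is done.

Besides the shell and the picture viewer there is one more tool, called after "Emit:" as name(argument=value, ...) on one line, values as JSON. step_arm: Moves the arm, as the interface text tells. Its arguments: {"type":"object","properties":{"deltas":{"type":"array","items":{"type":"number"}},"jaw":{"type":"number"}},"required":["deltas"]}

```bash
mkdir -p pics; ls
python3 - <<'E'
from bench import sensors,get_image,camera_model,env,nets
import cv2,numpy as np
np.set_printoptions(precision=4,suppress=True)
print(env.tcp_to_tips, sensors.state())
for n in("scene","side"):
    p,d=get_image(n); cv2.imwrite(f"pics/{n}0.png",p[:,:,::-1]); np.savez(f"{n}0.npz",p=p,d=d,**camera_model(n)); print(camera_model(n))
E
```

```text
pics
0.008 {'t': 0.0, 'joint_pos': array([56.5458, 20.5969, 86.6006,  0.0019, 72.9076, -6.5951]), 'joint_vel': array([ 0.0223, -0.0918,  0.0513,  0.0111, -0.0507, -0.0559]), 'tau': array([ -0.001 , -52.7619, -27.8619,  -0.0005,   0.0134,  -0.    ]), 'ee_pos': array([0.2707, 0.5347, 0.2385]), 'orientation': array([[-0.8921,  0.4518, -0.001 ],
       [ 0.4518,  0.8921, -0.0015],
       [ 0.0002, -0.0018, -1.    ]]), 'contact_force': array([-0.6299, -0.0627,  0.0598]), 'moment': array([-0.0066,  0.0082, -0.0302]), 'gripper_force': 0.0, 'width': 1.002797556613907}
{'camera_matrix': array([[505.0666,   0.    , 319.407 ],
       [  0.    , 505.0666, 237.4223],
       [  0.    ,   0.    ,   1.    ]]), 'world_to_cam': array([[ 0.6356,  0.7717,  0.0207, -0.3108],
       [ 0.5808, -0.4603, -0.6714, -0.3254],
       [-0.5086,  0.4388, -0.7408,  1.4285],
       [ 0.    ,  0.    ,  0.    ,  1.    ]])}
{'camera_matrix': array([[509.7357,   0.    , 322.9577],
       [  0.    , 509.7357, 234.816 ],
       [  0.    ,   0.    ,   1.    ]]), 'world_to_cam': array([[ 0.9625, -0.2711,  0.0092, -0.5376],
       [-0.1999, -0.7316, -0.6518,  0.0777],
       [ 0.1834,  0.6255, -0.7583,  0.9688],
       [ 0.    ,  0.    ,  0.    ,  1.    ]])}
```

View pics/scene0.png

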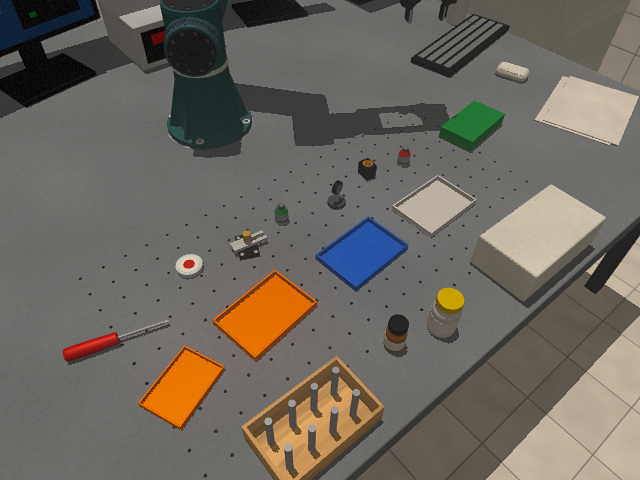

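View pics/side0.png

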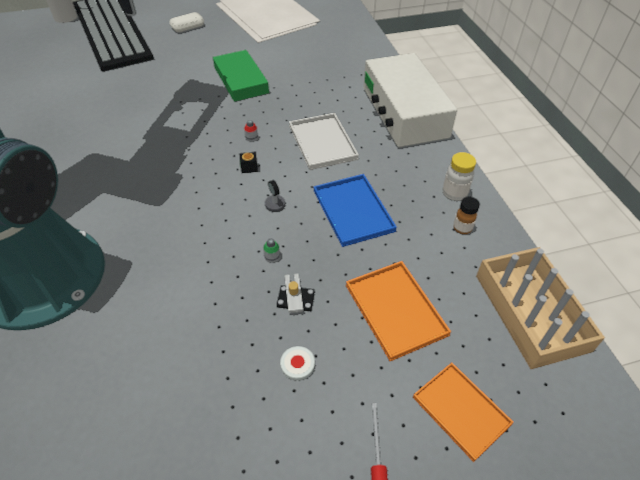

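The scene picture shows the large orange tray at (265,313) and a smaller look-alike at (182,387). It also shows the blue tray (362,253), white tray (434,205), red objective (404,156), green objective (281,212), cube (367,169), fork on plate (248,242), lens (337,195) and dish (189,265). In the side picture the large orange tray is at (398,309) and the small one at (462,410). I choose the larger and will check its size metrically.

```bash
cat > h.py <<'E'
from bench import sensors,get_image,camera_model,env,nets
import cv2,numpy as np
np.set_printoptions(precision=4,suppress=True)
def cloud(d,cm):
    K=cm["camera_matrix"];T=np.linalg.inv(cm["world_to_cam"])
    v,u=np.mgrid[:480,:640]
    P=np.stack([(u-K[0,2])/K[0,0]*d,(v-K[1,2])/K[1,1]*d,d,np.ones_like(d)],-1)@T.T
    P=P[...,:3].copy();P[d<=0]=np.nan;return P
def rect(pts):
    (c,s,a)=cv2.minAreaRect((pts[:,:2]*1000).astype(np.float32));return np.array([*c,*s,a])
E
python3 - <<'E'
from h import *
N="objective_red objective_green filter_cube base_plate clamp_fork lens_tray filter_tray hardware_tray lens_mount specimen_dish".split()
for c in("side","scene"):
    p,d=get_image(c);P=cloud(d,camera_model(c));M={}
    for n in N:
        for r in nets.outline_of(c,n)[:3]:
            m=r["mask"];k=cv2.erode(m.astype(np.uint8),np.ones((2,2)))>0
            q=P[k];q=q[~np.isnan(q[:,0])]
            if len(q)<5: continue
            z=q[:,2];t=q[z>np.percentile(z,97)-.004]
            lo,hi=np.percentile(q,2,axis=0),np.percentile(q,98,axis=0)
            print(c,n,"%.2f"%r["confidence"],np.array(r["at"])*[640,480],len(q),"z",np.percentile(z,[3,50,97]),"top",np.median(t,0)[:2],"mid",(lo+hi)[:2]/2,"rect",rect(q).round(1))
E
```

```text
side objective_red 0.66 [248.    132.384] 182 z [0.0034 0.0255 0.0466] top [0.4614 0.2978] mid [0.4617 0.2941] rect [462.3 293.5  17.1  28.2  89.4]
side objective_green 0.86 [273.088 252.48 ] 283 z [0.0023 0.0299 0.0486] top [ 0.433  -0.0739] mid [ 0.4343 -0.0768] rect [439.7 -72.4  40.9  23.1  27.2]
side filter_cube 0.81 [246.4 163.2] 306 z [0.0021 0.0299 0.0386] top [0.4365 0.1922] mid [0.436 0.192] rect [436.6 193.2  28.8  36.1  83.9]
side base_plate 0.77 [301.12 295.92] 386 z [0.0014 0.0099 0.0127] top [ 0.4673 -0.1846] mid [ 0.4538 -0.1838] rect [ 454.4 -182.5   44.7   62.4   67.8]
side clamp_fork 0.84 [294.272 294.912] 452 z [0.0139 0.0195 0.0437] top [ 0.4511 -0.1782] mid [ 0.4513 -0.1789] rect [ 452.6 -177.5   76.8   25.4   79.4]
side lens_tray 0.83 [320.512 141.504] 2451 z [0.0013 0.0048 0.0168] top [0.6211 0.1973] mid [0.6238 0.241 ] rect [627.6 242.2 128.6 176.6   2.7]
side filter_tray 0.83 [352.896 207.792] 3558 z [0.0013 0.0046 0.0163] top [ 0.616 -0.021] mid [0.6262 0.0044] rect [625.6   5.8 120.6 173.4   4.6]
side hardware_tray 0.90 [461.888 411.12 ] 4576 z [0.001  0.0
[... 1692 characters left out ...]
[ 0.6844 -0.4633] mid [ 0.6598 -0.4529] rect [ 659.3 -452.4   90.5  127.3   23. ]
scene hardware_tray 0.61 [248.32  238.512] 415 z [0.0079 0.0185 0.0432] top [ 0.4562 -0.1773] mid [ 0.4562 -0.1743] rect [ 456.  -173.1   81.7   31.5   88.7]
scene hardware_tray 0.59 [264.896 314.592] 4643 z [0.0012 0.0044 0.0162] top [ 0.6688 -0.2714] mid [ 0.6279 -0.25  ] rect [ 626.6 -251.   120.1  169.7    8.2]
scene lens_mount 0.64 [336.128 197.184] 299 z [0.0014 0.0113 0.0655] top [0.4747 0.0618] mid [0.4738 0.0649] rect [471.8  69.7  39.1  50.7  30.1]
scene specimen_dish 0.88 [185.92 270.72] 476 z [0.0026 0.0127 0.0161] top [ 0.4311 -0.3076] mid [ 0.4312 -0.3084] rect [ 430.6 -307.3   53.1   55.1   65.7]
```

Emit:
step_arm(deltas=[-5, -3, 0, -0.12, -10, -6, 0, -0.24, -15, -9, 0, -0.36, -20, -12, 0, -0.47, -20, -12, 0, -0.47], jaw=0)

```text
t: 1.7
ee_pos: [0.3965, 0.3353, 0.2394]
orientation: [[-1.0, -0.003, 0.001], [-0.003, 1.0, -0.001], [-0.001, -0.001, -1.0]]
contact_force: [0.4, -0.0, 0.9]
width: 1.001
gripper_force: 0.0
```

Emit:
step_arm(deltas=[-3, -4, 0, 0, -6, -9, 0, 0, -6, -9, 0, 0])

```text
t: 2.0
ee_pos: [0.4581, 0.244, 0.2395]
orientation: [[-1.0, 0.003, 0.002], [0.003, 1.0, -0.002], [-0.002, -0.002, -1.0]]
contact_force: [-0.9, 0.5, -0.5]
width: 1.002
gripper_force: 0.0
```

```bash
cat >> h.py <<'E'
def look(f,names=(),view=True):
    print("tcp",sensors.state()["ee_pos"])
    cm=camera_model("wrist");p,d=get_image("wrist");P=cloud(d,cm)
    if view: cv2.imwrite(f"pics/{f}.png",p[:,:,::-1])
    for n in names:
        for r in nets.outline_of("wrist",n)[:2]:
            q=P[cv2.erode(r["mask"].astype(np.uint8),np.ones((3,3)))>0];q=q[~np.isnan(q[:,0])]
            if len(q)<20: continue
            z=q[:,2];t=q[z>np.percentile(z,96)-.003]
            print(n,"%.2f"%r["confidence"],(np.array(r["at"])*[640,480]).round(),len(q),"z",np.percentile(z,[3,50,97]),"rect",rect(q).round(1),"top",rect(t).round(1),len(t))
    return p,P
E
python3 - <<'E'
from h import *
print(camera_model("wrist"))
look("w1",["objective_red","filter_cube"])
E
```

```text
{'camera_matrix': array([[396.7969,   0.    , 318.9792],
       [  0.    , 396.7969, 238.8623],
       [  0.    ,   0.    ,   1.    ]]), 'world_to_cam': array([[ 0.0029,  1.    , -0.002 , -0.2465],
       [ 0.9522, -0.0022,  0.3056, -0.4743],
       [ 0.3056, -0.0028, -0.9522,  0.2407],
       [ 0.    ,  0.    ,  0.    ,  1.    ]])}
tcp [0.4581 0.244  0.2395]
objective_red 0.89 [387. 205.] 983 z [0.0113 0.0386 0.0485] rect [458.3 303.6  26.6  27.4  37.8] top [460.  305.1  13.9  14.3   2. ] 235
filter_cube 0.86 [265. 178.] 1533 z [0.0244 0.0358 0.0376] rect [434.3 198.7  28.6  38.4  79.8] top [434.7 198.5  28.6  37.2  81.7] 1326
```

View pics/w1.png

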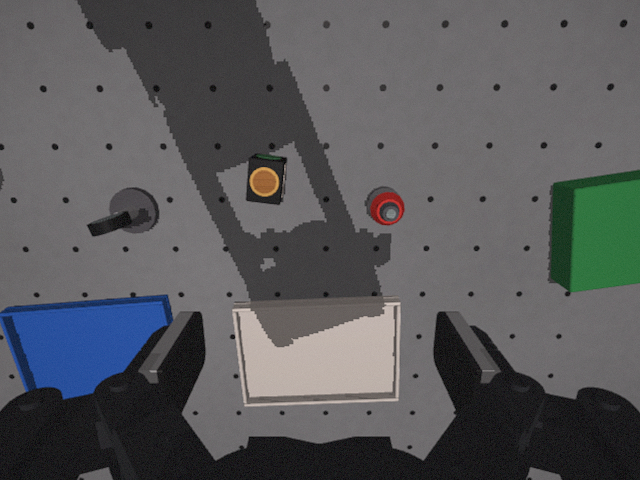

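The wrist view shows the red objective's nose at (390,212), the cube's amber window at (265,181) and the lens at (125,215). All three are unique and match the description.

Emit:
step_arm(deltas=[-0.4, 2.8, 5, 0, -0.4, 5.8, 10, 0, -0.4, 5.8, 11, 0, -0.4, 5.8, 11, 0, -0.4, 5.8, 11, 0])

```text
t: 2.65
ee_pos: [0.4582, 0.3069, 0.1294]
orientation: [[-1.0, -0.004, -0.001], [-0.004, 1.0, -0.001], [0.001, -0.001, -1.0]]
contact_force: [0.3, 0.1, -0.3]
width: 0.997
gripper_force: 0.0
```

Run:
```python
from h import *
look("w2",["objective_red","filter_cube"])
p,d=get_image("wrist")
```

```text
tcp [0.4582 0.3069 0.1294]
objective_red 0.91 [317. 245.] 1914 z [0.0124 0.0386 0.0485] rect [457.  305.2  24.4  27.6   6.2] top [460.3 305.5  14.   14.2  28. ] 472
filter_cube 0.80 [141. 208.] 4460 z [0.0069 0.0354 0.0374] rect [434.4 198.8  30.9  38.3  82.3] top [434.9 198.8  30.   37.4  81.9] 2959
```

View pics/w2.png

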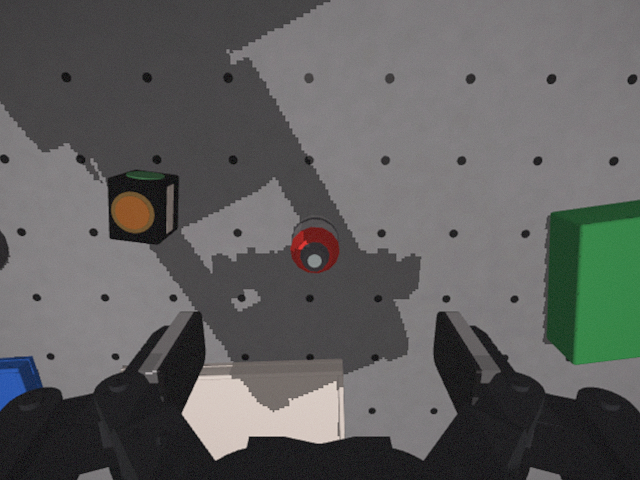

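Close view: the red objective's nose sits at (315,260), midway between the fingers (pads at 197 and 443). The cube is at (142,205). Descending on the red objective.

Emit:
step_arm(deltas=[-0.2, -0.1, 4, 0, -0.2, -0.1, 8, 0, -0.2, -0.1, 10.5, 0, -0.2, -0.1, 11.7, 0, -0.2, -0.1, 11.7, 0])

```text
t: 3.35
ee_pos: [0.461, 0.3044, 0.0118]
orientation: [[-1.0, -0.001, -0.001], [-0.001, 1.0, -0.001], [0.001, -0.001, -1.0]]
contact_force: [-0.5, 0.3, 0.1]
width: 0.999
gripper_force: 0.0
```

Emit:
step_arm(deltas=[0, 0, 0, 0, 0, 0, 0, 0, 0, 0, 0, 0, 0, 0, 0, 0, 0, 0, 0, 0], jaw=1)

```text
t: 3.85
ee_pos: [0.4619, 0.3052, 0.0135]
orientation: [[-1.0, -0.001, 0.002], [-0.001, 1.0, 0.001], [-0.002, 0.001, -1.0]]
contact_force: [-0.9, -0.6, 7.4]
width: 0.331
gripper_force: 58.7
```

Emit:
step_arm(deltas=[0, 0, -2, 0, 0, 0, -5, 0, 0, 0, -9, 0, 0, -2, -14, 0, 0, -5, -18, 0])

```text
t: 4.35
ee_pos: [0.4616, 0.2577, 0.1916]
orientation: [[-1.0, -0.003, 0.002], [-0.003, 1.0, 0.001], [-0.002, 0.001, -1.0]]
contact_force: [1.4, 0.2, -1.0]
width: 0.33
gripper_force: 59.4
```

Emit:
step_arm(deltas=[0, 0, 0, 0, 0, 0, 0, 0])

```text
t: 4.55
ee_pos: [0.4618, 0.257, 0.1903]
orientation: [[-1.0, 0.0, 0.002], [0.0, 1.0, 0.001], [-0.002, 0.001, -1.0]]
contact_force: [0.2, -0.3, -2.8]
width: 0.332
gripper_force: 59.5
```

Run:
```python
from h import *
p,P=look("w3",["lens_tray","filter_tray","filter_cube","lens_mount"])
print(sensors.state()["width"],sensors.state()["gripper_force"])
```

```text
tcp [0.4618 0.257  0.1903]
lens_tray 0.55 [303. 410.] 4712 z [0.0024 0.0039 0.0156] rect [638.9 224.6 185.5  91.2  61.4] top [640.4 216.7 184.6  69.7  48.2] 664
filter_tray 0.57 [ 60. 369.] 13334 z [0.0024 0.0038 0.0155] rect [623.1  13.5 119.8 160.7   4.8] top [622.8  17.2 119.4 152.2   4.9] 1171
filter_cube 0.76 [240. 184.] 2239 z [0.0193 0.0357 0.0376] rect [434.  199.   29.6  37.3  82.7] top [434.5 198.8  29.   36.2  83.1] 1829
filter_cube 0.58 [ 59. 369.] 13453 z [0.0024 0.0038 0.0155] rect [623.3  13.5 120.3 160.7   4.8] top [623.   17.2 120.  152.2   4.9] 1186
lens_mount 0.58 [ 81. 223.] 2838 z [0.0054 0.0101 0.067 ] rect [466.6  70.   41.8  41.1  31.7] top [466.9  68.8   9.5  20.9  17. ] 365
0.3336824594414076 59.46138029219583
```

View pics/w3.png

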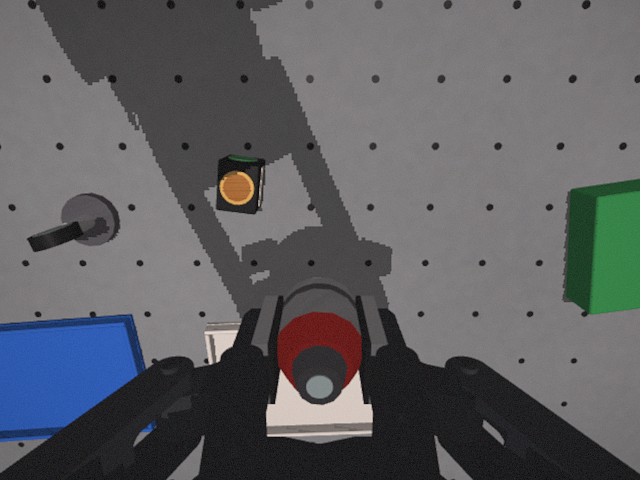

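The red objective hangs upright between the pads (nose at 320,385). Carrying it over the white tray.

Emit:
step_arm(deltas=[-4.5, 0.5, 0, 0, -9, 1, 2, 0, -13.5, 1.5, 6, 0, -16.2, 2, 10, 0, -16.2, 2, 12.5, 0])

```text
t: 5.3
ee_pos: [0.6265, 0.2779, 0.0606]
orientation: [[-1.0, -0.001, 0.001], [-0.001, 1.0, 0.0], [-0.001, 0.0, -1.0]]
contact_force: [0.2, 0.1, -1.6]
width: 0.334
gripper_force: 59.4
```

Emit:
step_arm(deltas=[0, 0, 1.5, 0, 0, 0, 2.7, 0, 0, 0, 3.3, 0, 0, 0, 3.8, 0, 0, 0, 3.8, 0])

```text
t: 5.8
ee_pos: [0.6233, 0.2775, 0.027]
orientation: [[-1.0, -0.002, 0.001], [-0.002, 1.0, 0.0], [-0.001, 0.0, -1.0]]
contact_force: [-0.5, -0.1, -1.1]
width: 0.335
gripper_force: 59.4
```

Emit:
step_arm(deltas=[0, 0, 0.4, 0, 0, 0, 0.7, 0, 0, 0, 0.9, 0, 0, 0, 0.9, 0])

```text
t: 6.2
ee_pos: [0.6235, 0.2773, 0.0176]
orientation: [[-1.0, -0.001, 0.0], [-0.001, 1.0, 0.0], [-0.0, 0.0, -1.0]]
contact_force: [-0.4, -0.2, 0.9]
width: 0.33
gripper_force: 59.7
```

Emit:
step_arm(deltas=[0, 0, 0, 0, 0, 0, 0, 0, 0, 0, 0, 0], jaw=0.45)

```text
t: 6.5
ee_pos: [0.6235, 0.2773, 0.0173]
orientation: [[-1.0, -0.001, 0.0], [-0.001, 1.0, -0.0], [-0.0, -0.0, -1.0]]
contact_force: [0.5, -0.2, 0.2]
width: 0.55
gripper_force: 0.0
```

Emit:
step_arm(deltas=[0, 0, -1, 0, 0, 0, -3, 0, 0, 0, -6, 0, 0, 0, -11, 0, 0, 0, -16, 0])

```text
t: 7.0
ee_pos: [0.6227, 0.277, 0.1789]
orientation: [[-1.0, -0.001, -0.001], [-0.001, 1.0, -0.0], [0.001, -0.0, -1.0]]
contact_force: [1.1, 0.2, -1.0]
width: 0.551
gripper_force: 0.0
```

Emit:
step_arm(deltas=[5, -3, 0, 0, 10, -6, 0, 0, 15, -8, 0, 0, 19, -8, 2, 0, 19, -8, 4, 0], jaw=0)

```text
t: 7.5
ee_pos: [0.4283, 0.1958, 0.1383]
orientation: [[-1.0, -0.001, -0.002], [-0.001, 1.0, -0.0], [0.002, -0.0, -1.0]]
contact_force: [0.8, 0.0, -0.0]
width: 0.998
gripper_force: 0.0
```

Run:
```python
from h import *
p,P=look("w4",["lens_tray","objective_red","filter_tray","filter_cube","lens_mount"])
```

```text
tcp [0.4283 0.1958 0.1383]
lens_tray 0.94 [361. 412.] 8414 z [0.0023 0.0038 0.0157] rect [591.3 233.5  58.3 150.2   2.5] top [576.4 228.3  31.4 141.8   4.2] 1180
objective_red 0.86 [420. 445.] 452 z [0.0058 0.0143 0.0249] rect [610.3 276.3   9.6  26.3   9.3] top [606.9 277.9  10.4   2.7  88. ] 56
filter_tray 0.75 [ 87. 395.] 516 z [0.0016 0.0037 0.0108] rect [609.6  15.6  93.9 153.6   4.8] top [573.8  16.4 150.2  13.8  82.4] 64
filter_cube 0.64 [319. 246.] 3013 z [0.0113 0.0357 0.0374] rect [434.6 198.   29.1  38.9  82.6] top [434.8 197.9  29.   37.8  82.8] 2435
lens_mount 0.73 [132. 291.] 3918 z [0.006  0.0104 0.0668] rect [465.6  69.9  42.1  40.1  57.8] top [467.   69.8  10.2  23.   16.8] 532
```

View pics/w4.png

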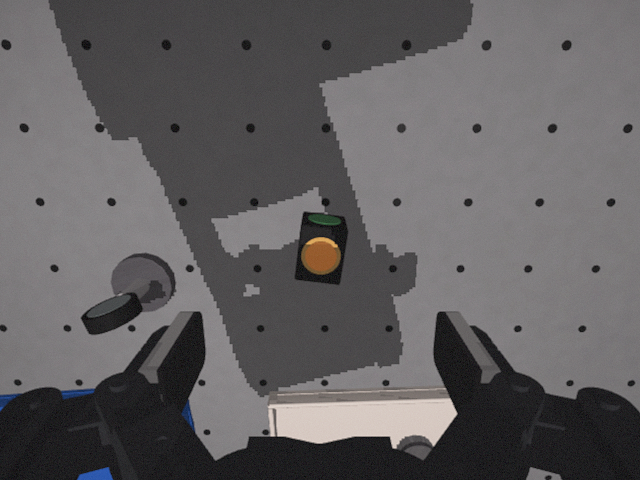

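The red objective stands in the tray (415,445). The cube is at (322,248) between the open fingers, yawed about −7°.

Emit:
step_arm(deltas=[-0.2, 0.2, 3, 0.125, -0.2, 0.2, 6, 0.125, -0.2, 0.2, 8, 0.125, -0.2, 0.2, 8, 0.125])

```text
t: 8.2
ee_pos: [0.4359, 0.199, 0.0558]
orientation: [[-0.992, 0.124, -0.002], [0.124, 0.992, -0.001], [0.002, -0.001, -1.0]]
contact_force: [0.5, -0.2, 0.1]
width: 0.998
gripper_force: 0.0
```

Aligned; descend 4 cm, grip, and lift a little.

Emit:
step_arm(deltas=[0, 0, 1.5, 0, 0, 0, 3, 0, 0, 0, 4, 0, 0, 0, 4, 0])

```text
t: 8.6
ee_pos: [0.4362, 0.1992, 0.0172]
orientation: [[-0.992, 0.124, -0.0], [0.124, 0.992, -0.0], [0.0, -0.0, -1.0]]
contact_force: [-0.9, -0.0, 1.0]
width: 1.004
gripper_force: 0.0
```

Emit:
step_arm(deltas=[0, 0, 0, 0, 0, 0, 0, 0, 0, 0, 0, 0, 0, 0, 0, 0, 0, 0, 0, 0], jaw=1)

```text
t: 9.1
ee_pos: [0.4359, 0.1992, 0.018]
orientation: [[-0.992, 0.123, 0.001], [0.123, 0.992, 0.0], [-0.001, 0.0, -1.0]]
contact_force: [-0.7, -0.9, 6.2]
width: 0.338
gripper_force: 59.7
```

Emit:
step_arm(deltas=[0, 0, -2, 0, 0, 0, -5, 0, 0, 0, -9, 0, 0, 0, -12, 0, 0, 0, -12, 0])

```text
t: 9.6
ee_pos: [0.4383, 0.1999, 0.1412]
orientation: [[-0.992, 0.123, 0.008], [0.123, 0.992, 0.002], [-0.007, 0.003, -1.0]]
contact_force: [1.0, 0.5, -0.3]
width: 0.336
gripper_force: 59.3
```

Emit:
step_arm(deltas=[-4, -3, 0, 0, -8, -6, 0, 0, -12, -9.2, 0, 0, -15.5, -12, 0, 0, -18.5, -14.5, 2, 0])

```text
t: 10.1
ee_pos: [0.6046, 0.0302, 0.1184]
orientation: [[-0.992, 0.124, 0.005], [0.124, 0.992, -0.001], [-0.005, 0.0, -1.0]]
contact_force: [1.5, 0.3, -0.8]
width: 0.342
gripper_force: 59.5
```

Emit:
step_arm(deltas=[-2.4, -1.7, 2.5, 0, -2.4, -1.7, 5, 0, -2.4, -1.7, 6, 0, -2.4, -1.7, 6.5, 0, -2.4, -1.7, 6.5, 0])

```text
t: 10.6
ee_pos: [0.6217, 0.0131, 0.0517]
orientation: [[-0.992, 0.123, -0.002], [0.123, 0.992, 0.0], [0.002, -0.0, -1.0]]
contact_force: [-1.1, 0.9, -0.6]
width: 0.341
gripper_force: 59.4
```

Emit:
step_arm(deltas=[0, 0, 1, 0, 0, 0, 2, 0, 0, 0, 2.5, 0, 0, 0, 2.8, 0, 0, 0, 2.8, 0])

```text
t: 11.1
ee_pos: [0.6225, 0.0126, 0.0238]
orientation: [[-0.992, 0.123, -0.001], [0.123, 0.992, -0.0], [0.001, -0.0, -1.0]]
contact_force: [-0.0, 0.2, -0.6]
width: 0.336
gripper_force: 59.4
```

Emit:
step_arm(deltas=[0, 0, 0.15, 0, 0, 0, 0.25, 0, 0, 0, 0.25, 0])

```text
t: 11.4
ee_pos: [0.6231, 0.0124, 0.022]
orientation: [[-0.992, 0.123, 0.001], [0.123, 0.992, -0.0], [-0.001, -0.0, -1.0]]
contact_force: [0.1, 0.0, 0.0]
width: 0.334
gripper_force: 59.6
```

Emit:
step_arm(deltas=[0, 0, 0.1, 0, 0, 0, 0.1, 0, 0, 0, 0.1, 0], jaw=0.4)

```text
t: 11.7
ee_pos: [0.6229, 0.0125, 0.0208]
orientation: [[-0.992, 0.123, 0.0], [0.123, 0.992, -0.0], [-0.0, -0.0, -1.0]]
contact_force: [-0.3, 0.2, 0.1]
width: 0.601
gripper_force: 0.0
```

Emit:
step_arm(deltas=[0, 0, -1, 0, 0, 0, -3, 0, 0, 0, -7, 0, 0, 0, -11, 0, 0, 0, -14, 0])

```text
t: 12.2
ee_pos: [0.6236, 0.0124, 0.1641]
orientation: [[-0.992, 0.123, 0.003], [0.123, 0.992, -0.0], [-0.003, -0.0, -1.0]]
contact_force: [0.9, 0.2, -0.4]
width: 0.606
gripper_force: 0.0
```

Emit:
step_arm(deltas=[4.5, -2.5, 0, -0.12, 9, -5, 0, -0.12, 13.5, -7.5, 0, -0.124, 17.8, -10.3, 0, -0.124, 17.8, -10.3, 2, -0.124], jaw=0)

```text
t: 12.7
ee_pos: [0.429, -0.0686, 0.1425]
orientation: [[-1.0, 0.001, -0.0], [0.001, 1.0, -0.001], [0.0, -0.001, -1.0]]
contact_force: [0.5, -0.1, -0.4]
width: 1.0
gripper_force: 0.0
```

Run:
```python
from h import *
p,P=look("w5",["objective_green","filter_tray","filter_cube","lens_mount","clamp_fork","base_plate"])
```

```text
tcp [ 0.429  -0.0686  0.1425]
objective_green 0.97 [318. 241.] 1855 z [0.0113 0.0384 0.0486] rect [429.7 -68.9  28.6  27.1  84.3] top [431.8 -69.2  14.2  14.2   1. ] 430
filter_tray 0.80 [377. 410.] 6579 z [0.0022 0.0038 0.0158] rect [594.5 -16.6  58.7 124.7   4.7] top [570.2 -26.8  34.5 118.1  20. ] 972
filter_cube 0.60 [416. 441.] 851 z [0.0065 0.0186 0.0333] rect [606.   11.4  15.7  33.   20.9] top [603.1   9.3  16.5   3.2  86.3] 101
lens_mount 0.94 [513. 293.] 4371 z [0.0055 0.018  0.0667] rect [465.3  66.3  39.1  41.3  40.5] top [467.2  67.9  11.2  21.8  20. ] 558
lens_mount 0.43 [167. 239.] 2414 z [0.0053 0.0096 0.011 ] rect [ 452.4 -178.3   43.5   63.6   66.6] top [ 452.4 -178.3   43.5   63.6   66.6] 2243
clamp_fork 0.68 [164. 261.] 3907 z [0.0132 0.0187 0.043 ] rect [ 450.4 -171.9   78.3   26.2   81.9] top [ 449.8 -175.1   16.9   17.1   37.1] 562
base_plate 0.76 [171. 239.] 2456 z [0.0049 0.0096 0.011 ] rect [ 452.4 -178.2   43.5   63.6   66.6] top [ 452.4 -178.3   43.4   63.6   66.4] 2271
```

View pics/w5.png

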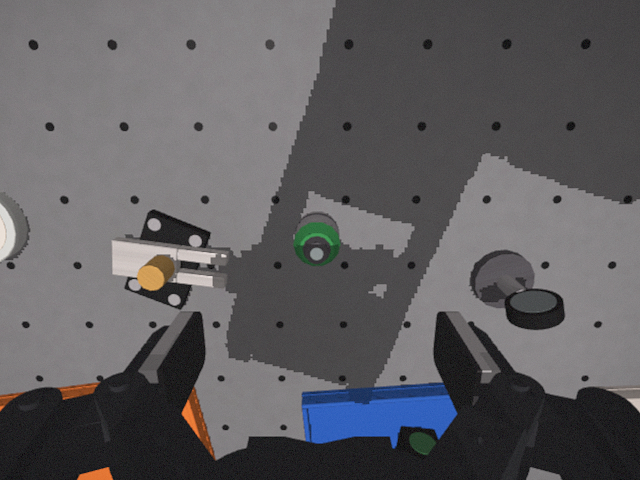

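The green objective is at (317,240), centred between the fingers. The fork lies at (170,262) with its slotted end towards it, so I narrow the jaws a little before descending. The cube stands in the blue tray (418,440).

Emit:
step_arm(deltas=[-0.2, 0, 4, 0, -0.2, 0, 7, 0, -0.2, 0, 10, 0, -0.2, 0, 12.6, 0, -0.2, 0, 12.6, 0], jaw=0.25)

```text
t: 13.55
ee_pos: [0.4347, -0.067, 0.0125]
orientation: [[-1.0, -0.001, -0.004], [-0.001, 1.0, 0.001], [0.004, 0.001, -1.0]]
contact_force: [-0.9, -0.3, -1.2]
width: 0.749
gripper_force: 0.0
```

Emit:
step_arm(deltas=[0, 0, 0, 0, 0, 0, 0, 0, 0, 0, 0, 0, 0, 0, 0, 0, 0, 0, 0, 0], jaw=1)

```text
t: 14.05
ee_pos: [0.437, -0.0681, 0.0163]
orientation: [[-1.0, -0.0, 0.003], [-0.0, 1.0, -0.001], [-0.003, -0.001, -1.0]]
contact_force: [0.2, 0.7, 9.1]
width: 0.329
gripper_force: 59.2
```

Emit:
step_arm(deltas=[0, 0, -2, 0, 0, 0, -5, 0, 0, 0, -9, 0, 0, 0, -13, 0, 0, 0, -15, 0])

```text
t: 14.55
ee_pos: [0.4369, -0.0682, 0.1687]
orientation: [[-1.0, -0.0, 0.005], [-0.0, 1.0, -0.002], [-0.005, -0.002, -1.0]]
contact_force: [0.3, -0.8, -1.9]
width: 0.334
gripper_force: 59.4
```

Emit:
step_arm(deltas=[-2.6, 4, 0, 0, -5.2, 8, 0, 0, -7.8, 12, 0, 0, -10.4, 16, 0, 0, -13, 20, 0, 0])

```text
t: 15.05
ee_pos: [0.566, 0.134, 0.1657]
orientation: [[-1.0, -0.0, 0.001], [-0.0, 1.0, -0.0], [-0.001, -0.0, -1.0]]
contact_force: [2.2, 0.1, -1.3]
width: 0.329
gripper_force: 59.6
```

Emit:
step_arm(deltas=[-3, 4, 1, 0, -5.8, 8, 4, 0, -5.8, 8, 8, 0, -5.8, 8, 12, 0, -5.8, 8, 12, 0])

```text
t: 15.55
ee_pos: [0.6184, 0.2116, 0.0397]
orientation: [[-1.0, -0.001, -0.011], [-0.001, 1.0, -0.003], [0.011, -0.003, -1.0]]
contact_force: [-1.9, -0.2, -1.7]
width: 0.336
gripper_force: 59.6
```

Emit:
step_arm(deltas=[0, 0, 0.8, 0, 0, 0, 1.5, 0, 0, 0, 2, 0, 0, 0, 2, 0])

```text
t: 15.95
ee_pos: [0.6238, 0.2121, 0.0256]
orientation: [[-1.0, 0.0, 0.001], [0.0, 1.0, 0.0], [-0.001, 0.0, -1.0]]
contact_force: [-0.6, -0.9, -1.4]
width: 0.333
gripper_force: 59.6
```

Emit:
step_arm(deltas=[0, 0, 0.3, 0, 0, 0, 0.5, 0, 0, 0, 0.6, 0, 0, 0, 0.6, 0])

```text
t: 16.35
ee_pos: [0.6239, 0.2123, 0.0203]
orientation: [[-1.0, -0.0, 0.001], [-0.0, 1.0, 0.0], [-0.001, 0.0, -1.0]]
contact_force: [-2.5, -1.4, 9.8]
width: 0.333
gripper_force: 61.0
```

Emit:
step_arm(deltas=[0, 0, 0, 0, 0, 0, 0, 0, 0, 0, 0, 0], jaw=0.45)

```text
t: 16.65
ee_pos: [0.6235, 0.2123, 0.0187]
orientation: [[-1.0, -0.0, 0.0], [-0.0, 1.0, -0.0], [-0.0, -0.0, -1.0]]
contact_force: [0.9, -0.2, -0.7]
width: 0.549
gripper_force: 0.0
```

Emit:
step_arm(deltas=[0, 0, -1, 0, 0, 0, -3, 0, 0, 0, -7, 0, 0, 0, -11, 0, 0, 0, -15, 0])

```text
t: 17.15
ee_pos: [0.6232, 0.2122, 0.1707]
orientation: [[-1.0, -0.0, -0.0], [-0.0, 1.0, -0.0], [0.0, -0.0, -1.0]]
contact_force: [0.6, -0.7, 1.0]
width: 0.55
gripper_force: 0.0
```

Emit:
step_arm(deltas=[2, -4.4, 0, 0, 4, -8.8, 0, 0, 6, -13.2, 0, 0, 8, -17.6, 0, 0, 10, -22, 0, 0])

```text
t: 17.65
ee_pos: [0.5226, -0.0092, 0.1695]
orientation: [[-1.0, -0.001, 0.001], [-0.001, 1.0, -0.0], [-0.001, -0.0, -1.0]]
contact_force: [0.5, -0.7, 0.2]
width: 0.553
gripper_force: 0.0
```

Emit:
step_arm(deltas=[2, -4.4, 0, 0, 4, -8.8, 0, 0, 6, -13, 1, 0, 7.6, -16.7, 3, 0, 7.6, -16.7, 3, 0], jaw=0.3)

```text
t: 18.15
ee_pos: [0.4449, -0.178, 0.1378]
orientation: [[-1.0, 0.005, -0.003], [0.005, 1.0, -0.0], [0.003, -0.0, -1.0]]
contact_force: [-0.1, 0.2, 0.2]
width: 0.696
gripper_force: 0.0
```

Run:
```python
from h import *
p,P=look("w6",["clamp_fork","base_plate","hardware_tray","specimen_dish"])
```

```text
tcp [ 0.4449 -0.178   0.1378]
clamp_fork 0.95 [320. 240.] 3977 z [0.0136 0.0187 0.0431] rect [ 453.8 -173.1   78.2   33.1   82.5] top [ 449.9 -175.2   17.1   16.6   41.8] 591
base_plate 0.62 [316. 223.] 2486 z [0.0082 0.0096 0.0109] rect [ 452.2 -178.7   42.6   62.9   66.4] top [ 452.2 -178.7   42.6   62.9   66.4] 2453
hardware_tray 0.96 [ 18. 418.] 1074 z [0.0017 0.0033 0.0121] rect [ 609.4 -433.1   22.7   63.4   40.7] top [ 595.4 -420.5   11.2   29.9    3. ] 208
hardware_tray 0.59 [273. 409.] 8290 z [0.0024 0.0038 0.0156] rect [ 608.3 -250.    87.8  178.1   16.3] top [ 601.9 -251.8   75.   177.3   15.7] 995
specimen_dish 0.84 [127. 203.] 5692 z [0.0069 0.0129 0.0143] rect [ 424.6 -306.5   55.2   56.4   39. ] top [ 424.6 -306.5   55.2   56.4   39. ] 5381
```

View pics/w6.png

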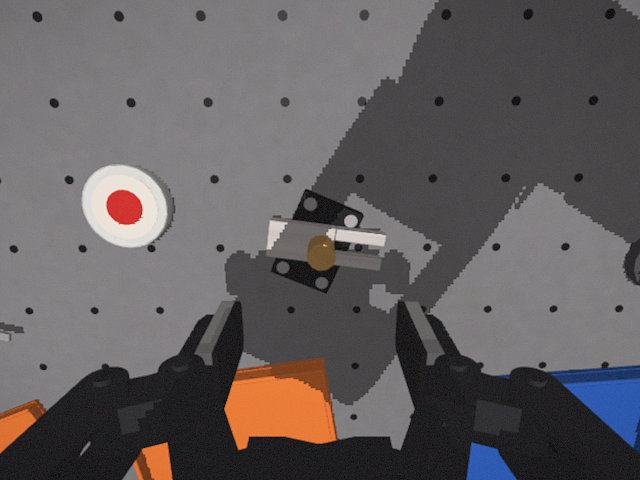

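The knob is at (321,250), midway between the fingers (225 and 415). The plate is below it, the dish at (125,205) and the large orange tray at (275,410).

Emit:
step_arm(deltas=[-0.2, 0, 3, 0, -0.2, 0, 6, 0, -0.2, 0, 7, 0, -0.2, 0, 7, 0, -0.2, 0, 7, 0], jaw=0.45)

```text
t: 18.9
ee_pos: [0.4503, -0.1744, 0.0695]
orientation: [[-1.0, -0.001, 0.001], [-0.001, 1.0, -0.0], [-0.001, -0.0, -1.0]]
contact_force: [0.5, -0.2, 0.1]
width: 0.548
gripper_force: 0.0
```

Emit:
step_arm(deltas=[0, -0.1, 1.5, 0, 0, -0.1, 3, 0, 0, -0.1, 3.6, 0, 0, -0.1, 3.6, 0])

```text
t: 19.3
ee_pos: [0.4497, -0.1758, 0.0331]
orientation: [[-1.0, -0.0, 0.0], [-0.0, 1.0, -0.0], [-0.0, -0.0, -1.0]]
contact_force: [-0.7, -0.1, -0.3]
width: 0.555
gripper_force: 0.0
```

Emit:
step_arm(deltas=[0, 0, 0, 0, 0, 0, 0, 0, 0, 0, 0, 0, 0, 0, 0, 0, 0, 0, 0, 0], jaw=1)

```text
t: 19.8
ee_pos: [0.4501, -0.1761, 0.0338]
orientation: [[-1.0, -0.0, 0.001], [-0.0, 1.0, -0.001], [-0.001, -0.001, -1.0]]
contact_force: [-0.9, 0.0, 6.9]
width: 0.177
gripper_force: 58.4
```

Emit:
step_arm(deltas=[0, 0, -0.6, 0, 0, 0, -1.5, 0, 0, 0, -3, 0, 0, 0, -5, 0, 0, 0, -8, 0])

```text
t: 20.3
ee_pos: [0.4485, -0.1752, 0.1133]
orientation: [[-1.0, -0.0, -0.002], [-0.0, 1.0, 0.001], [0.002, 0.001, -1.0]]
contact_force: [-0.3, -0.4, -0.4]
width: 0.177
gripper_force: 58.6
```

Emit:
step_arm(deltas=[0, 0, -2, 0, 0, 0, -4, 0, 0, 0, -4, 0])

```text
t: 20.6
ee_pos: [0.4513, -0.1767, 0.1559]
orientation: [[-1.0, -0.0, 0.005], [-0.0, 1.0, -0.003], [-0.005, -0.003, -1.0]]
contact_force: [0.0, 0.0, -1.5]
width: 0.177
gripper_force: 58.6
```

Run:
```python
from h import *
p,P=look("w7",["clamp_fork","base_plate","hardware_tray"])
```

```text
tcp [ 0.4513 -0.1767  0.1559]
base_plate 0.62 [317. 223.] 4757 z [0.0082 0.0096 0.0109] rect [ 452.8 -177.8   45.4   63.6   65.8] top [ 452.3 -178.8   43.4   63.6   65.8] 4720
base_plate 0.53 [587. 382.] 10423 z [0.0022 0.0039 0.0156] rect [622.1  13.9 119.6 184.6   5.2] top [622.1   7.  118.7 172.1   6. ] 1635
hardware_tray 0.85 [ 34. 418.] 4595 z [0.0018 0.0031 0.0119] rect [ 639.  -445.4   60.9  117.2   34.7] top [ 606.5 -412.1   65.4   32.7   60.2] 502
hardware_tray 0.75 [296. 390.] 4623 z [0.0023 0.0039 0.0159] rect [ 621.8 -248.8  121.1  169.4    8.8] top [ 607.4 -245.8  122.9  166.4   19.5] 862
```

View pics/w7.png

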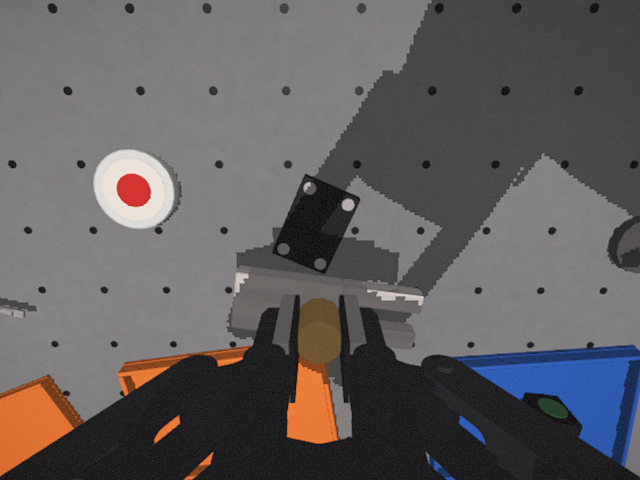

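The fork is off (held at 320,330) and the plate has stayed put at (315,222). The orange tray measures 121×169 mm, so it is the right one. Carrying the fork there and turning it along the tray's short side.

Emit:
step_arm(deltas=[-4, -0.7, 0, 0.14, -8, -1.4, 0, 0.28, -12, -2.1, 0, 0.42, -16.2, -2.9, 0, 0.56, -16.2, -2.9, 0, 0.7])

```text
t: 21.3
ee_pos: [0.6168, -0.206, 0.1513]
orientation: [[-0.762, 0.648, 0.004], [0.648, 0.762, -0.001], [-0.003, 0.001, -1.0]]
contact_force: [-0.6, 0.6, -0.7]
width: 0.182
gripper_force: 58.6
```

Emit:
step_arm(deltas=[0, 0, 0, 0.14, 0, 0, 0, 0.28, 0, 0, 2, 0.42, 0, 0, 5, 0.58, 0, 0, 7, 0.58])

```text
t: 21.8
ee_pos: [0.6098, -0.204, 0.0796]
orientation: [[-0.283, 0.959, -0.004], [0.959, 0.283, 0.002], [0.003, -0.003, -1.0]]
contact_force: [0.5, -0.4, -0.6]
width: 0.185
gripper_force: 58.5
```

Emit:
step_arm(deltas=[0, 0, 0, 0, 0, 0, 0, 0])

```text
t: 22.0
ee_pos: [0.6108, -0.2044, 0.0817]
orientation: [[-0.288, 0.958, -0.002], [0.958, 0.288, 0.001], [0.002, -0.002, -1.0]]
contact_force: [0.7, -0.3, -0.4]
width: 0.179
gripper_force: 58.6
```

Emit:
step_arm(deltas=[0, 0, 2, 0, 0, 0, 3.5, 0, 0, 0, 4.5, 0, 0, 0, 5, 0, 0, 0, 5, 0])

```text
t: 22.5
ee_pos: [0.6111, -0.2046, 0.0322]
orientation: [[-0.287, 0.958, -0.001], [0.958, 0.287, 0.0], [0.001, -0.001, -1.0]]
contact_force: [0.4, 0.3, 0.1]
width: 0.184
gripper_force: 58.5
```

Emit:
step_arm(deltas=[0, 0, 0.2, 0, 0, 0, 0.3, 0, 0, 0, 0.4, 0, 0, 0, 0.4, 0])

```text
t: 22.9
ee_pos: [0.6116, -0.2048, 0.029]
orientation: [[-0.287, 0.958, 0.0], [0.958, 0.287, -0.0], [-0.0, 0.0, -1.0]]
contact_force: [-0.1, -0.6, -0.2]
width: 0.182
gripper_force: 58.5
```

Emit:
step_arm(deltas=[0, 0, 0.1, 0, 0, 0, 0.1, 0, 0, 0, 0.1, 0], jaw=0.55)

```text
t: 23.2
ee_pos: [0.6116, -0.2047, 0.0279]
orientation: [[-0.287, 0.958, 0.0], [0.958, 0.287, -0.0], [-0.0, 0.0, -1.0]]
contact_force: [0.8, -0.7, -0.2]
width: 0.45
gripper_force: 0.0
```

Emit:
step_arm(deltas=[0, 0, -1, 0, 0, 0, -3, 0, 0, 0, -7, 0, 0, 0, -11, 0, 0, 0, -12, 0])

```text
t: 23.7
ee_pos: [0.6145, -0.206, 0.1536]
orientation: [[-0.287, 0.958, 0.008], [0.958, 0.287, -0.004], [-0.006, 0.006, -1.0]]
contact_force: [1.1, 0.3, 0.3]
width: 0.45
gripper_force: 0.0
```

Emit:
step_arm(deltas=[1.8, -3.6, 0, -0.14, 3.6, -7.2, 0, -0.28, 5.4, -10.8, 0, -0.42, 7.2, -14.5, 0, -0.56, 7.2, -14.5, 0, -0.7], jaw=0)

```text
t: 24.2
ee_pos: [0.4446, -0.1743, 0.1469]
orientation: [[-0.839, 0.543, -0.008], [0.543, 0.839, 0.004], [0.008, -0.001, -1.0]]
contact_force: [0.7, 0.4, 0.0]
width: 1.002
gripper_force: 0.0
```

Emit:
step_arm(deltas=[0, 0, 1, -0.14, 0, 0, 2, -0.157, 0, 0, 2, -0.157])

```text
t: 24.5
ee_pos: [0.4511, -0.1769, 0.1267]
orientation: [[-0.911, 0.413, -0.002], [0.413, 0.911, 0.001], [0.002, 0.0, -1.0]]
contact_force: [-1.0, -0.0, 0.2]
width: 1.001
gripper_force: 0.0
```

Run:
```python
from h import *
p,P=look("w8",["base_plate","clamp_fork","hardware_tray"])
```

```text
tcp [ 0.4511 -0.1769  0.1267]
base_plate 0.61 [316. 238.] 5860 z [0.0082 0.0096 0.0108] rect [ 452.1 -178.8   43.9   63.4   65.8] top [ 452.1 -178.7   43.8   63.4   65.8] 5770
clamp_fork 0.82 [360. 414.] 1660 z [0.0082 0.0125 0.0202] rect [ 606.4 -204.7   67.9   25.2    9.7] top [ 603.8 -202.8   15.3    5.6   71.8] 113
hardware_tray 0.61 [331. 412.] 8706 z [0.0024 0.004  0.0159] rect [ 615.7 -246.7  109.5  164.2    8.6] top [ 605.5 -243.1   90.3  153.7    8.5] 1695
hardware_tray 0.52 [635. 340.] 384 z [0.0062 0.0105 0.0153] rect [617.7  -1.    7.8  34.3  73. ] top [617.7  -1.4   3.6  34.5  79.7] 114
```

View pics/w8.png

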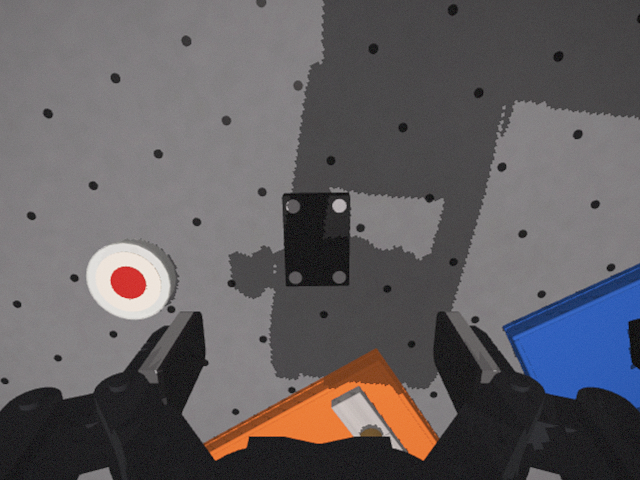

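The plate is at (317,240), square between the pads. The fork lies flat in the orange tray (365,415). Descending on the plate.

Emit:
step_arm(deltas=[-0.1, -0.1, 4, 0, -0.1, -0.1, 8, 0, -0.1, -0.1, 10, 0, -0.1, -0.1, 10.5, 0, -0.1, -0.1, 10.5, 0], jaw=0.2)

```text
t: 25.2
ee_pos: [0.4524, -0.1786, 0.0225]
orientation: [[-0.912, 0.411, -0.001], [0.411, 0.912, 0.0], [0.001, 0.0, -1.0]]
contact_force: [0.7, 0.3, -0.0]
width: 0.8
gripper_force: 0.0
```

Emit:
step_arm(deltas=[0, 0, 0, 0, 0, 0, 0.5, 0, 0, 0, 1.1, 0, 0, 0, 1.1, 0])

```text
t: 25.6
ee_pos: [0.4523, -0.1786, 0.0116]
orientation: [[-0.912, 0.41, -0.0], [0.41, 0.912, -0.0], [0.0, -0.0, -1.0]]
contact_force: [-0.0, 0.6, 0.1]
width: 0.804
gripper_force: 0.0
```

Slightly lower (2 mm) and close.

Emit:
step_arm(deltas=[0, 0, 0.2, 0, 0, 0, 0.2, 0, 0, 0, 0.2, 0, 0, 0, 0.2, 0, 0, 0, 0.2, 0], jaw=1)

```text
t: 26.1
ee_pos: [0.4524, -0.1786, 0.0102]
orientation: [[-0.912, 0.41, 0.0], [0.41, 0.912, -0.0], [-0.0, -0.0, -1.0]]
contact_force: [-0.6, 0.3, 5.8]
width: 0.49
gripper_force: 60.6
```

Emit:
step_arm(deltas=[0, 0, -0.6, 0, 0, 0, -2, 0, 0, 0, -5, 0, 0, 0, -9, 0, 0, 0, -12, 0])

```text
t: 26.6
ee_pos: [0.4526, -0.1787, 0.1318]
orientation: [[-0.912, 0.41, 0.001], [0.41, 0.912, -0.0], [-0.001, -0.0, -1.0]]
contact_force: [1.0, -1.0, -1.3]
width: 0.49
gripper_force: 61.2
```

Emit:
step_arm(deltas=[-4.8, -0.4, 0, -0.14, -9.6, -0.8, 0, -0.28, -14.4, -1.3, 0, -0.42, -19.2, -1.8, 0, -0.574, -19.9, -1.8, 2, -0.574])

```text
t: 27.1
ee_pos: [0.6343, -0.2817, 0.1131]
orientation: [[-0.988, -0.154, 0.011], [-0.154, 0.988, -0.007], [-0.01, -0.008, -1.0]]
contact_force: [-0.1, -0.3, -0.7]
width: 0.49
gripper_force: 61.2
```

Emit:
step_arm(deltas=[0, 0, 2, 0, 0, 0, 4, 0, 0, 0, 5, 0, 0, 0, 5.5, 0, 0, 0, 5.5, 0])

```text
t: 27.6
ee_pos: [0.6262, -0.2766, 0.0545]
orientation: [[-0.989, -0.151, -0.001], [-0.151, 0.989, 0.0], [0.001, 0.0, -1.0]]
contact_force: [-0.6, -0.4, -1.1]
width: 0.493
gripper_force: 61.2
```

Emit:
step_arm(deltas=[0, 0, 1.5, 0, 0, 0, 2.7, 0, 0, 0, 3.5, 0, 0, 0, 3.8, 0, 0, 0, 3.8, 0])

```text
t: 28.1
ee_pos: [0.6261, -0.2765, 0.016]
orientation: [[-0.989, -0.151, -0.001], [-0.151, 0.989, 0.001], [0.001, 0.001, -1.0]]
contact_force: [0.0, 0.1, -0.1]
width: 0.49
gripper_force: 61.2
```

Emit:
step_arm(deltas=[0, 0, 0.15, 0, 0, 0, 0.2, 0, 0, 0, 0.2, 0])

```text
t: 28.4
ee_pos: [0.6268, -0.2769, 0.0151]
orientation: [[-0.989, -0.151, 0.0], [-0.151, 0.989, -0.0], [-0.0, -0.0, -1.0]]
contact_force: [-0.5, -0.4, -1.3]
width: 0.489
gripper_force: 61.2
```

Emit:
step_arm(deltas=[0, 0, 0.1, 0, 0, 0, 0.1, 0, 0, 0, 0.1, 0], jaw=0.34)

```text
t: 28.7
ee_pos: [0.6267, -0.2768, 0.014]
orientation: [[-0.989, -0.151, 0.0], [-0.151, 0.989, -0.0], [-0.0, -0.0, -1.0]]
contact_force: [0.2, 0.1, 0.1]
width: 0.662
gripper_force: 0.0
```

Emit:
step_arm(deltas=[0, 0, -1, 0, 0, 0, -3, 0, 0, 0, -7, 0, 0, 0, -12, 0, 0, 0, -17, 0])

```text
t: 29.2
ee_pos: [0.6261, -0.2765, 0.1859]
orientation: [[-0.989, -0.151, -0.001], [-0.151, 0.989, 0.0], [0.001, 0.0, -1.0]]
contact_force: [1.2, -0.3, -0.2]
width: 0.66
gripper_force: 0.0
```

Emit:
step_arm(deltas=[4, 0, -1, 0, 8, 0, -3, 0, 12, 0, -5, 0, 16, 0, -5, 0, 16, 0, -5, 0])

```text
t: 29.7
ee_pos: [0.464, -0.3007, 0.2353]
orientation: [[-0.989, -0.148, -0.002], [-0.148, 0.989, -0.001], [0.002, -0.0, -1.0]]
contact_force: [0.6, 0.5, 0.2]
width: 0.654
gripper_force: 0.0
```

Run:
```python
from h import *
look("w9",["base_plate","clamp_fork","specimen_dish"])
p,d=get_image("side");P=cloud(d,camera_model("side"))
for n in ["objective_red","objective_green","filter_cube","clamp_fork","base_plate","lens_mount","specimen_dish"]:
    for r in nets.outline_of("side",n)[:1]:
        q=P[cv2.erode(r["mask"].astype(np.uint8),np.ones((2,2)))>0];q=q[~np.isnan(q[:,0])];z=q[:,2];t=q[z>np.percentile(z,97)-.004]
        print(n,"%.2f"%r["confidence"],np.percentile(z,[3,97]),"top",np.median(t,0))
w=cv2.imread("pics/w9.png")
s=p[60:390,160:480,::-1]
s=cv2.resize(s,(465,480)); w=cv2.resize(w,(330,248)); c=np.zeros((480,795,3),np.uint8);c[:,:465]=s;c[:248,465:]=w
cv2.imwrite("pics/fin.png",c)
```

```text
tcp [ 0.464  -0.3007  0.2353]
base_plate 0.66 [317. 355.] 2166 z [0.0099 0.0135 0.0148] rect [ 626.3 -275.4   63.6   41.4    9.3] top [ 626.5 -275.5   63.2   41.5    8.7] 2053
clamp_fork 0.66 [383. 355.] 950 z [0.0106 0.0128 0.037 ] rect [ 612.3 -207.4   77.9   23.7   11.9] top [ 611.9 -207.9   18.4   12.    26. ] 163
clamp_fork 0.43 [317. 159.] 2910 z [0.0114 0.0129 0.0144] rect [ 424.6 -306.9   52.3   53.2   53.4] top [ 424.6 -306.9   52.3   53.2   53.4] 2845
specimen_dish 0.62 [316. 159.] 2969 z [0.0114 0.0129 0.0144] rect [ 425.2 -307.7   53.    53.8   54.8] top [ 425.2 -307.7   53.    53.8   54.8] 2901
filter_cube 0.67 [0.0068 0.0425] top [0.6371 0.0038 0.0402]
clamp_fork 0.67 [0.0063 0.0381] top [ 0.6118 -0.2084  0.0373]
base_plate 0.79 [0.0088 0.0166] top [ 0.628  -0.2787  0.0143]
lens_mount 0.89 [0.0051 0.0668] top [0.4686 0.0627 0.066 ]
specimen_dish 0.84 [0.005  0.0156] top [ 0.4268 -0.3102  0.0134]
```

View pics/fin.png

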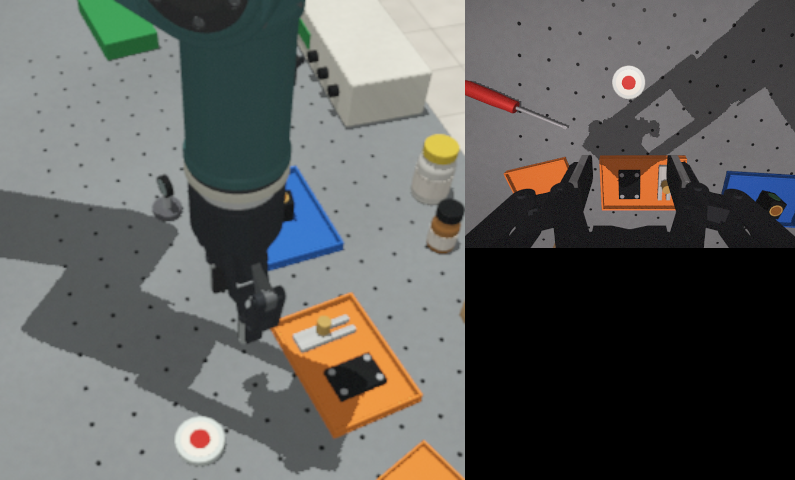

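Fork (323,327) and plate (355,377) lie flat in the orange tray, clear of each other. The lens and dish are unmoved. The arm hides the white tray here, so I check it from the scene camera.

Run:
```python
from h import *
p,d=get_image("scene");P=cloud(d,camera_model("scene"))
for n in ["objective_red","objective_green","filter_cube","lens_mount"]:
    for r in nets.outline_of("scene",n)[:1]:
        q=P[cv2.erode(r["mask"].astype(np.uint8),np.ones((2,2)))>0];q=q[~np.isnan(q[:,0])];z=q[:,2];t=q[z>np.percentile(z,97)-.004]
        print(n,"%.2f"%r["confidence"],np.array(r["at"])*[640,480],np.percentile(z,[3,97]),"top",np.median(t,0))
cv2.imwrite("pics/fin2.png",cv2.resize(p[140:310,300:500,::-1],(600,510)))
```

```text
objective_red 0.67 [446.4 193.2] [0.0091 0.0526] top [0.6273 0.2747 0.0517]
objective_green 0.78 [425.28  204.816] [0.006  0.0523] top [0.6247 0.2088 0.0515]
filter_cube 0.72 [363.072 244.8  ] [0.0088 0.0428] top [0.6292 0.0087 0.0408]
```

View pics/fin2.png

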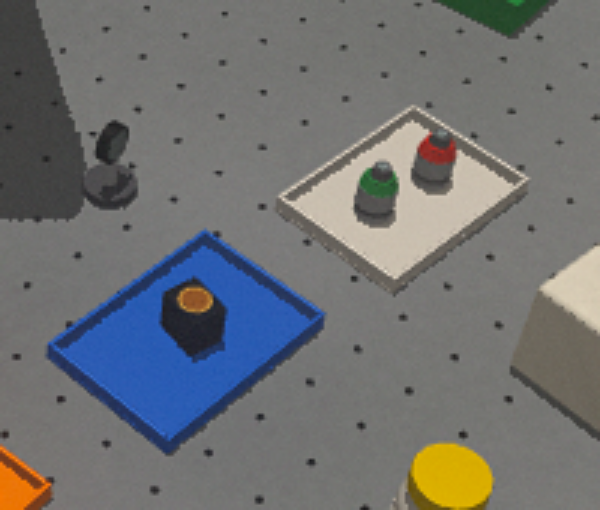

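Both objectives stand nose up in the white tray (red 436,158; green 377,190). The cube is upright in the blue tray (193,315) with its amber window on top. Handing in.

```bash
python3 -c "
from bench import env
print(env.sign_off())"
```

```text
the job is handed in; nothing more can be done
None
```

The job is handed in at about 30 s of the 131 s allowed: both objectives stand in the white tray, the cube stands in the blue tray, and fork and plate lie flat side by side in the large orange tray, with the lens and dish showing no movement in the final pictures (the judge's verdict was not shown).

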